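Draw the pressed ink stick's tray from the bench press and send in the next mould

TASK

Two trays stand half in under the ink press: one carries a bare black ink stick, the other a square wooden mould. With a fingertip hooked behind its raised front lip, draw the tray with the ink stick all the way out to its stop, and then push the tray with the mould fully home. Do not pinch the lips, do not touch the stick or the mould, which stay lying in their trays, and leave the other things around the press where they are.

Things in the scene. Friction and masses are not known exactly. Their poses are not given: they have to be found in the camera images.
- press: Fixed bench press, two lanes. Origin on the table; x along the rails away from the robot, y left. Bed x -260 to 160, y +-160, 20 mm high. Lane centres y = +62 (left tray), -62 (right tray). Platen over both lanes, x -40 to 60, z 77 to 97; posts at y = +-143; beam up to z 183; hand wheel radius 76 at x = 10, z 241 (all mm). A tray that is home has its lip at x = -127.
- left_lip (a point): Left tray's front lip: upright metal plate 6 thick (x) x 104 wide (y) x 40 mm high. Origin at its centre, 42 mm above the table (top edge at 62, tray floor behind it at 28, wooden bed in front of it at 20, tray side rims at 40). x points along the rails away from the robot, y left. At least 45 mm of bare tray floor lies behind it before the load; tray 250 mm long, moves along -x when drawn out.
- right_lip (a point): Right tray's front lip: upright metal plate 6 thick (x) x 104 wide (y) x 40 mm high. Origin at its centre, 42 mm above the table (top edge at 62, tray floor behind it at 28, wooden bed in front of it at 20, tray side rims at 40). x points along the rails away from the robot, y left. At least 45 mm of bare tray floor lies behind it before the load; tray 250 mm long, moves along -x when drawn out.
- left_tray (a joint): Travel (m) of the left tray: 0 = fully home under the press (end stop), grows as it is drawn out towards the robot (along -x of the lip), 0.16 = fully out (end stop). About 2 N of friction, more when fast; stays where left. Starts at 0.03 to 0.06.
- right_tray (a joint): Travel (m) of the right tray: 0 = fully home under the press (end stop), grows as it is drawn out towards the robot (along -x of the lip), 0.16 = fully out (end stop). About 2 N of friction, more when fast; stays where left. Starts at 0.03 to 0.06.
- stick_center (a point): Centre of the loose black ink stick, a bar 120 (x, along the tray) x 28 x 20 mm, about 90 g, lying flat in one of the two trays (which one varies). Its centre is 38 mm above the table. x along its length.
- mould_center (a point): Centre of the loose square wooden mould, a two-part block 80 x 78 x 30 mm, about 160 g, lying in the other tray. Its centre is 43 mm above the table.
- dish: Bystander: shallow yellow dish, 84 mm wide, 24 mm high, loose on the table left of the press. Origin at the centre of its underside.
- jar: Bystander: amber glass jar, 60 mm wide, 85 mm high, loose on the table right of the press. Origin at the centre of its underside.
- weight: Bystander: brass balance weight, 38 mm wide, 50 mm high, loose on the table right of the press, nearer the robot than the jar. Origin at the centre of its underside.
There are look-alikes about, which are no part of the job. Of the things shaped like the part that bears stick_center, the black one is meant.

How it is judged:
By the outcome, as a careful person would: the job done as asked, in the order asked, and still so for the second after the job is handed in, with the robot touching nothing.
It also fails if it takes over 48 s, if anything falls off the work surface, if the arm or the gripper's body presses on something with over 40 N, if the wrist force passes 120 N, or if a joint passes its speed limit or range.

ROBOT

A 6-joint arm with a two-finger parallel gripper is mounted at the origin on the work surface. World frame = base frame: x ahead of the robot, y to its left, z up, the work surface at z = 0. Lengths are in m, angles in rad, forces in N, time in s.
With the tool pointing down it reaches from about 0.35 to 0.775 m from the base axis. Payload 5.5 kg.
Tool frame: the origin (TCP) lies at the very end of the fingers, on their centre line; the grasp point (between the pads) lies 19 mm behind it; z points along the fingers, y is the line along which they close (so a half turn about z gives the same grasp; the last joint's range is limited). The gripper opens to 85 mm and grips with 20 to 120 N. Pads are 22 mm wide; open, the fingers measure 114 mm over their backs; the gripper's body (76 mm by 85 mm) begins 54 mm behind the grasp point. The pads swing forward as they close: fully open they stand 13 mm farther back than shut.
Start: joints at [-1.428, 0.313, 0.046, 1.304, 0, 1.431], TCP at [0.16, -0.552, 0.231] pointing down, gripper open.
Joint ranges: [-2.76, 2.76], [-0.86, 1.69], [-1.03, 1.26], [-2.2, 2.34], [-1.47, 1.5], [-3.14, 3.14]. Speed limits (rad/s): [2.57, 2.57, 3.14, 3.14, 3.14, 3.14].

INTERFACE

Orientations are given as a unit quaternion [w, x, y, z].
In Python, from workcell import env gives the robot as it stands. The module is installed in compiled form; this text tells all that it offers.
- The arm moves only by the tool jog_arm, never from a script. Its argument "rows" is a list of rows, each a list of 6 numbers: the shift along the world's x, y, z in units of 40 mm (1.0 is 40 mm), then the turn, a rotation vector about the world's x, y, z in units of 6 degrees (1.0 is 6 degrees). In form: [[x, y, z, wx, wy, wz], ...]. A call has 1 to 12 rows; each row is the pose to reach, as a shift and turn from the pose commanded when the call began; what a row does not reach only later rows make up. A row lasts 1/12 s, in which the tool goes at most 41.7 mm and 7.16 degrees, less where a joint would pass 70% of its speed; a pose out of reach is approached as far as the arm can. A call with a gripper value outside its range is refused whole. "jaw" is the gripper command: -1 is fully open, 1 is shut, values between are in proportion, set as the call begins (left out, the last holds). The fingers move at their own pace and stop on an object; "force" is the grip in N (left out, the last holds). Time passes only in rows, so rows that repeat a pose let the fingers close. It gives the time, the measured TCP pose, the force, the opening and the grip force at its end, in the units of the state.
- env.get_state(): the state, without advancing time (a new reading comes with each control period).
- env.read_camera(name): name is "side" or "top" or "wrist"; returns a dict with "pixels" (400x640x3 uint8, red, green, blue), "mtx" (3x3 intrinsics, pixels), "k1" (the pictures are not rectified: a ray, as slopes to the right and down, at radius r is drawn at 1 + k1 r^2 times it, then the intrinsics apply), "cam_to_world" (4x4, takes a point from camera to world coordinates). Camera axes: x right, y up, looking along -z (the intrinsics and any distortion apply to the point x, -y, -z); pixel columns grow to the right and rows downward; lengths in m; the calibration is good to about 2 mm. A picture is of the moment at which its call begins. There is no depth.
- env.hand_in(): hands the job in; it is judged then, once.
The state is a dict: "clock": time; "joint_pos": joint angles; "qvel": joint speeds; "tau": joint torques, N m; "tcp_pos": TCP position; "orientation": TCP orientation; "wrist_force": force on the tool from outside, world axes, zero at the start; "ft_torque": the same for the moment, N m; "finger_gap": finger opening in m; "grip_force": force on a finger pad.
Only numpy, scipy, OpenCV 4.12 (cv2) and the standard library are available. Lean on these libraries where they do the work, as an engineer would, in place of code of your own. Each camera call takes 0.05 s, during which the arm holds its last target. There are 200 camera calls.

## Working session

There is one attempt and no reset: what is moved stays moved. The work goes in short steps, Python scripts to look and compute and a tool call to move; the robot and the scene stay as the last step left them, time stands still between calls to the robot, and variables do not carry over. Pictures are saved under pics/ and viewed, at most 10 in all, crops included, and the job is handed in when it is done.

Besides the shell and the picture viewer there is one more tool, called after "Emit:" as name(argument=value, ...), one argument or row to a line, values as JSON. jog_arm: Moves the arm, as the interface text tells. Its arguments: {"type":"object","properties":{"rows":{"type":"array","items":{"type":"array","items":{"type":"number"}}},"jaw":{"type":"number"},"force":{"type":"number"}},"required":["rows"]}

```bash
mkdir -p pics; cat > h.py <<'E'
import numpy as np, cv2
from workcell import env
def cam(n,f=None):
    c=env.read_camera(n)
    c['pixels']=np.asarray(c['pixels'])
    if f: cv2.imwrite('pics/'+f,c['pixels'][:,:,::-1])
    return c
def ray(c,u,v):
    K=np.array(c['mtx']);T=np.array(c['cam_to_world'])
    d=np.array([(u-K[0,2])/K[0,0],(v-K[1,2])/K[1,1]])
    s=d.copy()
    for _ in range(20): s=d/(1+c['k1']*(s@s))
    return T[:3,3],T[:3,:3]@np.array([s[0],-s[1],-1])
def onz(c,u,v,z):
    o,d=ray(c,u,v); return o+d*(z-o[2])/d[2]
E
python3 - <<'E'
from h import *
for n in('top','side'):
    c=cam(n,n+'1.png');print(n,c['mtx'],c['k1'],c['cam_to_world'])
print(env.get_state())
E
```

```text
top [[504.5644713    0.         333.47352237]
 [  0.         504.5644713  199.64330603]
 [  0.           0.           1.        ]] -0.14241573961478066 [[ 0.02114153  0.98071833 -0.1942797   0.41020421]
 [-0.99943641  0.02579959  0.02147682  0.00716229]
 [ 0.02607504  0.19371615  0.98071104  1.20828458]
 [ 0.          0.          0.          1.        ]]
side [[411.92417924   0.         314.21526525]
 [  0.         411.92417924 201.09110312]
 [  0.           0.           1.        ]] -0.05836010542329354 [[ 0.92264182  0.19758031 -0.33120099  0.32186809]
 [-0.38545794  0.5000997  -0.77544985 -0.72768349]
 [ 0.01241989  0.84312651  0.5375718   0.58946089]
 [ 0.          0.          0.          1.        ]]
{'clock': 0.1, 'joint_pos': array([-1.42758296e+00,  3.13971287e-01,  4.50874796e-02,  1.30359455e+00,
        6.41126658e-06,  1.43119783e+00]), 'qvel': array([ 1.17497293e-04, -5.58555300e-04,  1.97925199e-03,  1.50575636e-04,
        3.28201527e-05, -7.33069517e-05]), 'tau': array([ 2.13937994e-03, -4.81724811e+01,  2.99243689e+01,  1.27204121e-02,
       -2.53325807e-04,  8.49697784e-06]), 'tcp_pos': array([ 0.16038559, -0.55170498,  0.23046978]), 'orientation': array([-8.41021767e-04,  9.90018480e-01,  1.40935100e-01,  1.68554705e-06]), 'wrist_force': array([-0.37623064, -0.12252669,  0.0736633 ]), 'ft_torque': array([ 0.02984555,  0.00569704, -0.04577359]), 'grip_force': 0.0, 'finger_gap': 0.08540770298991224}
```

View pics/top1.png

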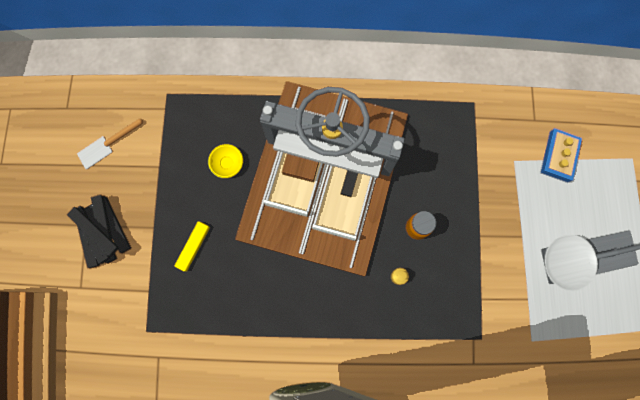

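View pics/side1.png

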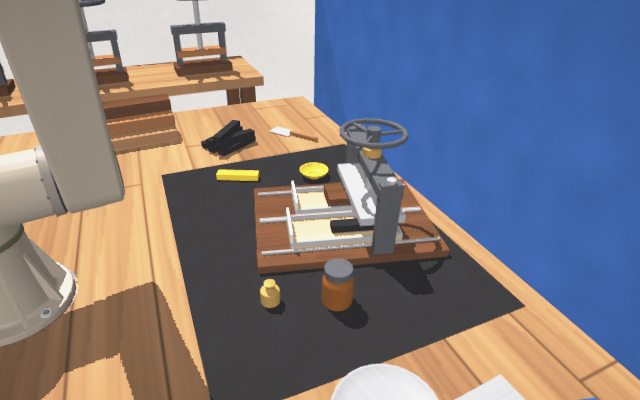

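Top view: the black stick lies in the right tray (349,182) and the wooden mould in the left tray (300,168). Things that could be taken for the stick are the yellow bar (192,246) and the black bars off the mat (100,230). Neither is in a tray, so I choose the right tray and check it in one close crop.

```bash
python3 - <<'E'
import cv2
a=cv2.imread('pics/top1.png')[75:285,225:425]
b=cv2.imread('pics/side1.png')[115:275,245:455]
cv2.imwrite('pics/crop1.png',cv2.resize(a,None,fx=2.8,fy=2.8,interpolation=cv2.INTER_CUBIC))
cv2.imwrite('pics/crop2.png',cv2.resize(b,None,fx=3.7,fy=3.7,interpolation=cv2.INTER_CUBIC))
E
```

```text
(no output)
```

View pics/crop1.png

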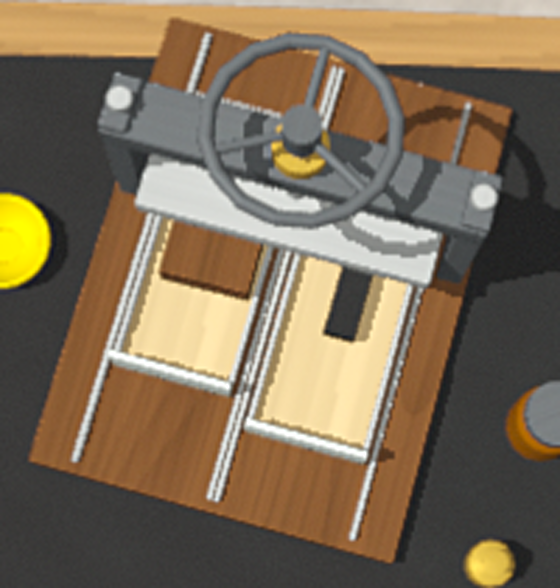

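View pics/crop2.png

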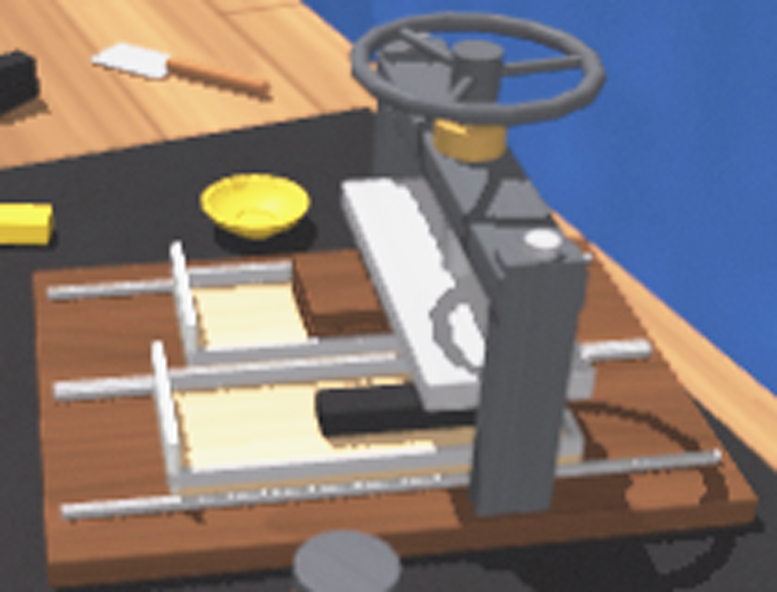

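```bash
python3 - <<'E'
from h import *
c=cam('top')
def p(u,v,z): return onz(c,225+u/2.8-.3,75+v/2.8-.3,z)
B=[p(30,460,.02),p(395,562,.02),p(512,108,.02),p(172,18,.02)]
print('bed',np.round(B,4))
print('w',np.linalg.norm(B[0]-B[1]),'len',np.linalg.norm(B[1]-B[2]),np.linalg.norm(B[0]-B[3]))
f=B[0]-B[1]; e=(B[2]+B[3]-B[0]-B[1])
y1=np.degrees(np.arctan2(f[1],f[0]))-90; y2=np.degrees(np.arctan2(e[1],e[0]))
print('yaw',y1,y2)
yaw=np.radians((y1+y2)/2); X=np.array([np.cos(yaw),np.sin(yaw),0]);Y=np.array([-X[1],X[0],0])
O=sum(B)/4+X*.05; O[2]=0
print('origin',O)
for n,a,b in(('R',(247,425),(370,455)),('L',(111,353),(233,387))):
    q=[p(*a,.062),p(*b,.062)]
    m=sum(q)/2
    print(n,np.round(q,4),'w',np.linalg.norm(q[0]-q[1]),'press',[( (m-O)@X).round(4),((m-O)@Y).round(4)],'trav',-.127-(m-O)@X)
s=p(340,340,.048);m=p(205,290,.058)
print('stick end',s,(s-O)@X,(s-O)@Y,'mould',(m-O)@X,(m-O)@Y)
# refine: bright metal mask check
for n,u,v in(('dish',225,161),('weight',400,276),('jar',422,223)):print(n,onz(c,u,v,.05))
E
```

```text
bed [[ 0.5446  0.2113  0.02  ]
 [ 0.4665 -0.0984  0.02  ]
 [ 0.8719 -0.2005  0.02  ]
 [ 0.9488  0.1077  0.02  ]]
w 0.3194058807771587 len 0.41796810129468553 0.41726933658782317
yaw -14.140598069602575 -14.254571005153307
origin [ 0.75640541 -0.00723747  0.        ]
R [[ 0.5734  0.0278  0.062 ]
 [ 0.5511 -0.0733  0.062 ]] w 0.103530138164948 press [np.float64(-0.1844), np.float64(-0.0626)] trav 0.05744133832939846
L [[0.6304 0.1419 0.062 ]
 [0.6046 0.0403 0.062 ]] w 0.10489922679497865 press [np.float64(-0.1588), np.float64(0.0613)] trav 0.03177192464540321
stick end [ 0.64925661 -0.04780647  0.048     ] -0.09392580112487035 -0.0656098635343386 mould -0.08543113343173118 0.054275432574421564
dish [0.72663729 0.24206916 0.05      ]
weight [ 0.46520303 -0.17456201  0.05      ]
jar [ 0.58938348 -0.22665612  0.05      ]
```

The crop confirms it: black stick in the right tray, mould in the left. The measured sizes match the given ones (bed 319 x 418 mm, lips 104 mm wide). Travel is about 57 mm for the right tray and 32 mm for the left. I'll approach high with the gripper shut, turned to line up with the press.

Emit:
jog_arm(
  rows=[
    [0.9,1.1,0,0,0,1.1],
    [1.7,2.1,0,0,0,2.2],
    [2.5,3.1,0,0,0,3.3],
    [3.2,4.0,0,0,0,4.4],
    [3.9,4.8,0,0,0,5.5],
    [4.5,5.5,0,0,0,6.6],
    [5,6,0,0,0,7.7],
    [5.2,6.3,0,0,0,8.8],
    [5.4,6.5,0,0,0,9.9],
    [5.4,6.5,0,0,0,11],
    [5.4,6.5,0,0,0,12],
    [5.4,6.5,0,0,0,12.5],
  ],
  jaw=1,
  force=40,
)

```text
clock: 1.15
tcp_pos: [0.3767, -0.2915, 0.2311]
orientation: [-0.0, 0.697, 0.717, 0.0]
wrist_force: [0.4, 0.8, -0.4]
finger_gap: 0.0003
grip_force: 0.0
```

Emit:
jog_arm(
  rows=[
    [0.6,0.7,0,0,0,1.1],
    [1.2,1.4,0,0,0,2.2],
    [1.8,2.2,0,0,0,3.3],
    [2.4,2.9,0,0,0,4.4],
    [3,3.7,0,0,0,5.5],
    [3.6,4.4,0,0,0,6.6],
    [4.2,5.1,0,0,0,7.7],
    [4.7,5.7,0,0,0,8.8],
    [5.1,6.2,0,0,0,9.9],
    [5.36,6.56,0,0,0,11],
    [5.36,6.56,0,0,0,12],
    [5.36,6.56,0,0,0,12.4],
  ],
)

```text
clock: 2.15
tcp_pos: [0.5913, -0.0283, 0.2305]
orientation: [-0.001, 0.122, 0.993, 0.0]
wrist_force: [0.5, 0.2, -0.2]
finger_gap: 0.0002
grip_force: 0.0
```

```bash
python3 - <<'E'
from h import *
s=env.get_state();print(s['clock'],s['tcp_pos'],s['orientation'],s['finger_gap'],s['joint_pos'])
cam('wrist','w1.png')
E
```

```text
2.15 [ 0.59125274 -0.02834548  0.23051735] [-5.65560145e-04  1.21717515e-01  9.92564617e-01  8.57224298e-05] 0.00015975697910250387 [-1.83522286e-01  3.47777725e-01  9.29015940e-02  1.31705972e+00
  1.01598176e-04  6.05178567e-02]
```

View pics/w1.png

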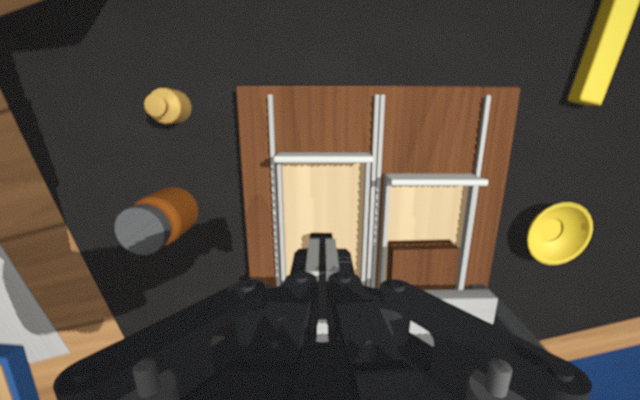

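The wrist view shows the right lip at (274..373,158), fingertips at (320,240) over bare tray floor, mould in the left tray. I check the lip with this camera before descending.

```bash
python3 - <<'E'
from h import *
c=cam('wrist')
O=np.array([.7564,-.0072,0]);a=np.radians(-14.2);X=np.array([np.cos(a),np.sin(a),0]);Y=np.array([-X[1],X[0],0])
for u,v in((274,157),(373,157),(386,180),(488,182)):
    q=onz(c,u,v,.062);print(q,(q-O)@X,(q-O)@Y)
t=env.get_state()['tcp_pos'];print((t-O)@X,(t-O)@Y)
E
```

```text
[ 0.55066485 -0.06886807  0.062     ] -0.18432134590411023 -0.11025217726495551
[0.57550374 0.03053287 0.062     ] -0.18462518591877544 -0.007795235293331781
[0.60262307 0.03908342 0.062     ] -0.16043199381449857 0.00714663066994894
[0.63111493 0.14483165 0.062     ] -0.15875151765526155 0.11665301961818338
-0.15516400426427307 -0.06201260417358891
```

Emit:
jog_arm(
  rows=[
    [0,0,-0.9,0,0,0],
    [0,0,-1.8,0,0,0],
    [0,0,-2.7,0,0,0],
    [0,0,-3.4,0,0,0],
    [0,0,-3.7,0,0,0],
    [0,0,-3.7,0,0,0],
  ],
)

```text
clock: 2.75
tcp_pos: [0.5876, -0.0296, 0.0793]
orientation: [-0.004, 0.126, 0.992, 0.0]
wrist_force: [-1.0, 0.8, -1.1]
finger_gap: 0.0001
grip_force: 0.0
```

Both views agree. Descend behind the lip.

Emit:
jog_arm(
  rows=[
    [0,0,-0.4,0,0,0],
    [0,0,-0.8,0,0,0],
    [0,0,-1,0,0,0],
    [0,0,-1,0,0,0],
    [0,0,-1,0,0,0],
  ],
)

```text
clock: 3.17
tcp_pos: [0.591, -0.03, 0.044]
orientation: [0.0, 0.126, 0.992, 0.0]
wrist_force: [-0.0, -0.3, 1.1]
finger_gap: 0.0001
grip_force: 0.0
```

Emit:
jog_arm(
  rows=[
    [-0.15,0.04,0,0,0,0],
    [-0.29,0.07,0,0,0,0],
    [-0.39,0.1,0,0,0,0],
    [-0.48,0.12,0,0,0,0],
    [-0.63,0.16,0,0,0,0],
    [-0.82,0.21,0,0,0,0],
    [-1.02,0.26,0,0,0,0],
    [-1.21,0.31,0,0,0,0],
    [-1.4,0.36,0,0,0,0],
    [-1.6,0.4,0,0,0,0],
    [-1.79,0.45,0,0,0,0],
    [-1.94,0.49,0,0,0,0],
  ],
)

```text
clock: 4.17
tcp_pos: [0.512, -0.0098, 0.0433]
orientation: [-0.0, 0.125, 0.992, 0.0]
wrist_force: [2.0, -0.8, 1.6]
finger_gap: 0.0
grip_force: 1.2
```

Emit:
jog_arm(
  rows=[
    [-0.15,0.04,0,0,0,0],
    [-0.29,0.07,0,0,0,0],
    [-0.44,0.11,0,0,0,0],
    [-0.58,0.15,0,0,0,0],
    [-0.68,0.17,0,0,0,0],
    [-0.78,0.2,0,0,0,0],
    [-0.78,0.2,0,0,0,0],
  ],
)

```text
clock: 4.75
tcp_pos: [0.4804, -0.0019, 0.043]
orientation: [-0.001, 0.125, 0.992, -0.0]
wrist_force: [0.1, 0.2, -0.4]
finger_gap: -0.0001
grip_force: 0.0
```

Emit:
jog_arm(
  rows=[
    [-0.05,0.01,0,0,0,0],
    [-0.1,0.02,0,0,0,0],
    [-0.15,0.04,0,0,0,0],
    [-0.15,0.04,0,0,0,0],
    [-0.15,0.04,0,0,0,0],
  ],
)

```text
clock: 5.17
tcp_pos: [0.4775, -0.0012, 0.0435]
orientation: [0.001, 0.125, 0.992, -0.0]
wrist_force: [5.3, 0.3, -4.5]
finger_gap: -0.0
grip_force: 2.5
```

Emit:
jog_arm(
  rows=[
    [-0.05,0.01,0,0,0,0],
    [-0.1,0.02,0,0,0,0],
    [-0.15,0.04,0,0,0,0],
    [-0.15,0.04,0,0,0,0],
    [-0.15,0.04,0,0,0,0],
  ],
)

```text
clock: 5.58
tcp_pos: [0.4775, -0.0011, 0.0446]
orientation: [0.007, 0.126, 0.992, -0.001]
wrist_force: [16.5, -4.5, -12.8]
finger_gap: 0.0
grip_force: 8.8
```

The tray is against its stop: the force rose to 17 N with no further motion. Back off, rise, and move to in front of the left lip.

Emit:
jog_arm(
  rows=[
    [0.2,-0.05,0,0,0,0],
    [0.4,-0.1,0,0,0,0],
    [0.6,-0.15,0,0,0,0],
    [0.6,-0.15,0,0,0,0],
    [0.6,-0.15,0.6,0,0,0],
    [0.6,-0.15,1.4,0,0,0],
    [0.6,-0.15,2.2,0,0,0],
    [0.6,-0.15,2.6,0,0,0],
    [0.6,-0.15,2.6,0,0,0],
  ],
)

```text
clock: 6.33
tcp_pos: [0.496, -0.0053, 0.1512]
orientation: [0.003, 0.125, 0.992, -0.0]
wrist_force: [0.2, -0.8, -0.9]
finger_gap: -0.0003
grip_force: 0.0
```

Emit:
jog_arm(
  rows=[
    [0.5,0.6,0,0,0,0],
    [1,1.2,0,0,0,0],
    [1.5,1.8,0,0,0,0],
    [2,2.3,0,0,0,0],
    [2.25,2.64,0,0,0,0],
    [2.25,2.64,0,0,0,0],
    [2.25,2.64,0,0,0,0],
  ],
)

```text
clock: 6.92
tcp_pos: [0.583, 0.1012, 0.1455]
orientation: [-0.002, 0.124, 0.992, -0.0]
wrist_force: [-0.8, 0.7, -0.9]
finger_gap: 0.0
grip_force: 0.0
```

```bash
python3 - <<'E'
from h import *
c=cam('top','t2.png');a=c['pixels'][75:285,225:425,::-1]
cv2.imwrite('pics/crop3.png',cv2.resize(a,None,fx=2.8,fy=2.8,interpolation=cv2.INTER_CUBIC))
O=np.array([.7564,-.0072,0]);a=np.radians(-14.2);X=np.array([np.cos(a),np.sin(a),0]);Y=np.array([-X[1],X[0],0])
t=env.get_state()['tcp_pos'];print(t,(t-O)@X,(t-O)@Y)
E
```

```text
[0.58263332 0.10054525 0.14587405] -0.19488800835800005 0.06182688188242127
```

View pics/crop3.png

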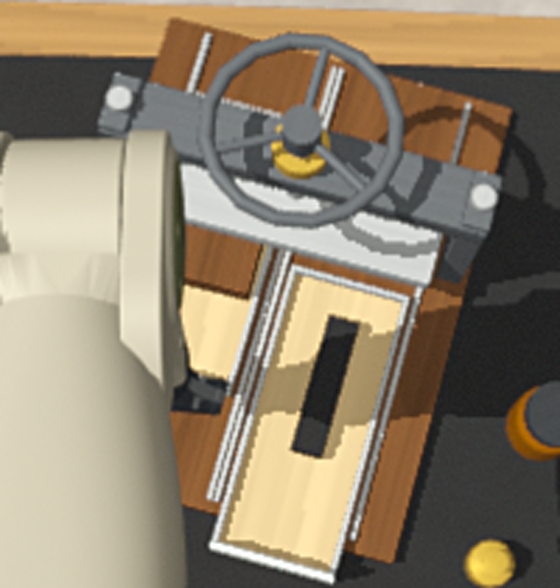

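The crop shows the right tray drawn out, lip at about (272,560), with the stick still lying in it at (327,390). Descend in front of the left lip and push.

Emit:
jog_arm(
  rows=[
    [0,0,-0.8,0,0,0],
    [0,0,-1.6,0,0,0],
    [0,0,-2.2,0,0,0],
    [0,0,-2.5,0,0,0],
    [0,0,-2.5,0,0,0],
    [0,0,-2.5,0,0,0],
  ],
)

```text
clock: 7.47
tcp_pos: [0.5825, 0.0996, 0.0467]
orientation: [-0.001, 0.126, 0.992, -0.0]
wrist_force: [0.3, 0.3, 1.0]
finger_gap: 0.0002
grip_force: 0.0
```

Emit:
jog_arm(
  rows=[
    [0.15,-0.04,0,0,0,0],
    [0.29,-0.07,0,0,0,0],
    [0.44,-0.11,0,0,0,0],
    [0.53,-0.13,0,0,0,0],
    [0.63,-0.16,0,0,0,0],
    [0.73,-0.18,0,0,0,0],
    [0.82,-0.21,0,0,0,0],
    [0.92,-0.23,0,0,0,0],
    [1.02,-0.26,0,0,0,0],
    [1.11,-0.28,0,0,0,0],
    [1.16,-0.3,0,0,0,0],
    [1.16,-0.3,0,0,0,0],
  ],
)

```text
clock: 8.47
tcp_pos: [0.6312, 0.0884, 0.0472]
orientation: [0.0, 0.125, 0.992, -0.0]
wrist_force: [0.3, 0.7, -0.3]
finger_gap: 0.0
grip_force: 0.0
```

Emit:
jog_arm(
  rows=[
    [0.05,-0.01,0,0,0,0],
    [0.1,-0.02,0,0,0,0],
    [0.15,-0.04,0,0,0,0],
    [0.19,-0.05,0,0,0,0],
    [0.19,-0.05,0,0,0,0],
    [0.19,-0.05,0,0,0,0],
  ],
)

```text
clock: 8.97
tcp_pos: [0.6362, 0.0871, 0.0471]
orientation: [-0.002, 0.125, 0.992, 0.0]
wrist_force: [-5.8, 1.7, 2.7]
finger_gap: 0.0003
grip_force: 3.3
```

Emit:
jog_arm(
  rows=[
    [0.05,-0.01,0,0,0,0],
    [0.1,-0.02,0,0,0,0],
    [0.15,-0.04,0,0,0,0],
    [0.15,-0.04,0,0,0,0],
    [0.15,-0.04,0,0,0,0],
  ],
)

```text
clock: 9.38
tcp_pos: [0.6362, 0.087, 0.047]
orientation: [-0.007, 0.124, 0.992, 0.001]
wrist_force: [-20.0, 5.5, 14.9]
finger_gap: -0.0002
grip_force: 11.2
```

Home against the stop. Back off, rise and withdraw.

Emit:
jog_arm(
  rows=[
    [-0.2,0.05,0,0,0,0],
    [-0.5,0.12,0,0,0,0],
    [-0.9,0.22,0,0,0,0],
    [-0.9,0.22,0,0,0,0],
    [-0.9,0.22,0.9,0,0,0],
    [-0.9,0.22,1.8,0,0,0],
    [-0.9,0.22,2.7,0,0,0],
    [-0.9,0.22,3.6,0,0,0],
    [-2,1,4.2,0,0,0],
    [-3,1.6,4.4,0,0,0],
    [-4,2.4,4.4,0,0,0],
    [-4,2.8,4.4,0,0,0],
  ],
)

```text
clock: 10.38
tcp_pos: [0.4845, 0.1955, 0.225]
orientation: [0.002, 0.127, 0.992, 0.0]
wrist_force: [0.9, 1.2, -1.2]
finger_gap: 0.0001
grip_force: 0.0
```

Emit:
jog_arm(
  rows=[
    [0,0.5,0,0,0,0],
    [-0.3,1.2,0,0,0,0],
    [-0.5,2,0,0,0,0],
    [-0.8,2.8,0,0,0,0],
    [-1,3.5,0,0,0,0],
    [-1,4,0,0,0,0],
    [-1,4,0,0,0,0],
    [-1,4,0,0,0,0],
  ],
)

```text
clock: 11.05
tcp_pos: [0.4456, 0.3569, 0.2233]
orientation: [0.001, 0.124, 0.992, 0.0]
wrist_force: [-0.5, -0.6, -0.7]
finger_gap: -0.0002
grip_force: 0.0
```

```bash
python3 - <<'E'
from h import *
c=cam('top','t4.png')
E
```

```text
(no output)
```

View pics/t4.png

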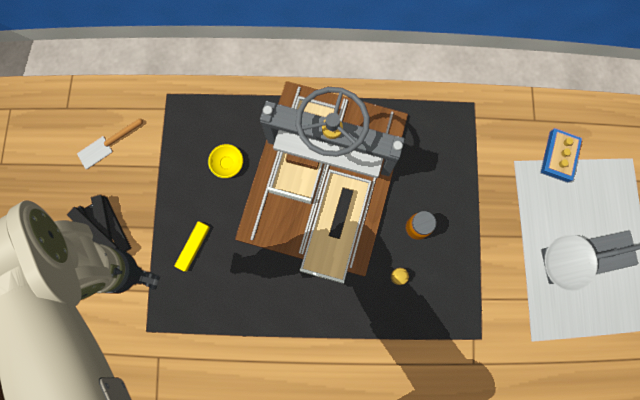

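The picture shows the right lip out at (301,271)–(346,283), stick in its tray at (342,212), the left lip in at (269,188)–(312,200), and the bystanders unmoved. A quick number check, then hand in.

```bash
python3 - <<'E'
from h import *
c=cam('top')
O=np.array([.7564,-.0072,0]);a=np.radians(-14.2);X=np.array([np.cos(a),np.sin(a),0])
t=[]
for p,q in(((301,271),(346,283)),((269,188),(312,200))):
    m=(onz(c,*p,.062)+onz(c,*q,.062))/2; t.append(-.127-(m-O)@X)
print(t)
if t[0]>.153 and t[1]<.007: print(env.hand_in())
E
```

```text
[np.float64(0.16338384565600284), np.float64(-2.7822447042552545e-05)]
the job is handed in; nothing more can be done
None
```

The job is handed in: the right tray with the ink stick is drawn out to its stop (measured 163 mm against the nominal 160), and the left tray with the mould was then pushed fully home (0 mm). In the final picture the stick lies in its tray and the dish, jar and weight are where they were.

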